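# Wipe, insert and read a well depth gauge

### The job

Check the depth of the heater block's horizontal well with the collared gauge rod. Take the rod from its cradle by the square handle and wipe it: with the bare rod lying level across the sprung rubber pad and pressing the pad about half way down its travel (never to the bottom), slowly draw it lengthwise in one steady stroke from beside the collar to the tip. Then push the rod gently into the well until its collar stops squarely on the mouth, pause there a moment, withdraw it, and finish still holding the rod level and motionless in the gripper, its tip above the middle of the notepad and about 10 to 15 cm above the bench, leaving the other things alone.

Things in the scene. Friction and masses are not known exactly. Their poses are not given: they have to be found in the camera images.
- gauge: Loose steel gauge rod, about 0.12 kg. Origin: centre of its black square handle, on the axis; +x along the rod to the tip. Along x in mm: rear stub dia 10 from -58, handle 16 x 16 from -30 to 30, collar dia 28 from 30 to 38, bare rod dia 10 from 38 to 123 (tip). CoM about 15 mm ahead of the origin. Starts level in the cradle, axis 70 mm above the bench, tip to the robot's left.
- gauge_tip (a point): Tip of the gauge rod, on its axis, 123 mm from the handle's centre.
- gauge_collar (a point): Centre of the collar's front face (the face towards the tip), on the axis, 38 mm from the handle's centre.
- cradle: Fixed cradle: aluminium base 165 x 60 x 8 mm with two white forked posts (32 mm wide, 12 mm thick, 79 mm high, slots 14 mm wide open at the top) at x = -45 and +75 mm; the handle is free between them. Origin on the bench under the gauge's handle centre; x along the rod.
- well: Fixed white heater block 100 (x) x 90 (y) x 134 mm high. Origin on the bench under its centre; +x is the insertion direction, -x the front. The well is a level steel tube of 14 mm bore, axis 100 mm above the bench, 26 mm proud of the front; mouth flared to 22 mm bore, 32 mm outside. Over 100 mm deep: the collar stops on the rim before the tip meets the bottom.
- well_mouth (a point): Centre of the well's mouth (plane of the rim), 76 mm in front of the block's origin, 100 mm above the bench; axes as the block: x into the well.
- wiper: Fixed wiper stand: base 70 x 70 x 10 mm, pedestal 26 x 44 mm to 60 mm height. On it a rubber-topped pad 20 mm (x) by 40 mm (y), top 85 mm above the bench when free. Origin on the bench under the pad's centre. Draw the rod along x.
- wiper_top (a point): Fixed point: centre of the pad's top when not pressed, 85 mm above the bench; x along the wiping stroke, y across it.
- wiper_pad (a joint): How far the sprung pad is pressed down, m: 0 free, 0.012 bottomed. Spring: about 1 N to start and 0.3 N more per mm.
- note_pad: Notepad 107 x 81 x 10 mm lying flat on the bench, the place over which the tip is presented; origin at the centre of its underside, x along the 107 mm side.
- bottle: Bystander: squat white bottle, 77 mm diameter, 63 mm high; origin at the centre of its underside.
- dish: Bystander: small glass dish, 39 mm diameter, 19 mm high; origin at the centre of its underside.
- tape: Bystander: roll of tape lying flat, 61 mm diameter, 25 mm high; origin at the centre of its underside.
There are look-alikes about, which are no part of the job. There is more than one size of the well; the one meant has the size given above.

How it is judged:
On the way, in this order (a step that is already met when the one before it is completed fails the run):
1. the rod presses the pad part way down, close to the collar (value of joint wiper_pad between 0.0015 and 0.0085 m and contact force between gauge and wiper above 0.5 N and horizontal distance between gauge_tip and wiper_top between 0.052 and 0.082 m), for 0.1 s.
2. the pad is still pressed at the middle of the rod (value of joint wiper_pad between 0.0015 and 0.0085 m and contact force between gauge and wiper above 0.5 N and horizontal distance between gauge_tip and wiper_top between 0.028 and 0.046 m), for 0.05 s.
3. the pad is still pressed as the tip comes onto it (value of joint wiper_pad between 0.0015 and 0.0085 m and contact force between gauge and wiper above 0.5 N and horizontal distance between gauge_tip and wiper_top below 0.018 m), for 0.05 s.
4. the rod is in the well with its collar stopped squarely on the mouth (x of gauge_collar in the frame of well_mouth above -0.003 m and y of gauge_collar in the frame of well_mouth between -0.006 and 0.006 m and z of gauge_collar in the frame of well_mouth between -0.006 and 0.006 m and angle between the x axis of gauge and the x axis of well, either way round below 0.1 rad and contact force between gauge and well above 0.7 N), for 0.2 s.
At the end, for the whole second after the job is handed in: The fingers hold the gauge rod still, level within about 7 degrees, the tip 80 to 180 mm above the bench and over the middle of the notepad (within 35 mm along its long side, 30 mm along its short side), nothing but the gripper touching it (angle between gauge_tip's own x axis and vertical between 1.45 and 1.69 rad and x of gauge_tip in the frame of note_pad between -0.035 and 0.035 m and y of gauge_tip in the frame of note_pad between -0.03 and 0.03 m and height (world z) of gauge_tip between 0.08 and 0.18 m and contact force between the fingers and gauge above 2 N and linear speed of gauge below 0.02 m/s and contact force between gauge and cradle below 0.2 N and contact force between gauge and well below 0.2 N and contact force between gauge and wiper below 0.2 N and contact force between gauge and note_pad below 0.2 N and contact force between gauge and bottle below 0.2 N); the arm keeps its last pose, push and grip.
It fails at once if the pad is pressed to the bottom of its travel (value of joint wiper_pad above 0.0105 m).
It fails at once if the rod or collar is rammed against the heater block (over 35 N) (contact force between gauge and well above 35 N).
It fails at once if the notepad, bottle, dish or tape roll is displaced by more than 25 mm (distance of any of note_pad, bottle, dish, tape from where it was at the start of the episode above 0.025 m).
It also fails if it takes over 64 s, if anything falls off the work surface, if the arm or the gripper's body presses on something with over 40 N, if the wrist force passes 120 N, or if a joint passes its speed limit or range.

### The arm

A 6-joint arm with a two-finger parallel gripper is mounted at the origin on a cart in front of the work surface, level with it; the furniture and walls round the work are solid. World frame = base frame: x ahead of the robot, y to its left, z up, the work surface at z = 0. Lengths are in m, angles in rad, forces in N, time in s.
With the tool pointing down it reaches from about 0.275 to 0.75 m from the base axis. Payload 10.2 kg.
Tool frame: the origin (TCP) lies at the very end of the fingers, on their centre line; the grasp point (between the pads) lies 19 mm behind it; z points along the fingers, y is the line along which they close (so a half turn about z gives the same grasp; the last joint's range is limited). The gripper opens to 88 mm and grips with 3 to 60 N. Pads are 18 mm wide; open, the fingers measure 123 mm over their backs; the gripper's body (75 mm by 187 mm) begins 45 mm behind the grasp point.
Start: joints at [-1.411, 0.313, 1.498, -0, 1.331, -0.223], TCP at [0.196, -0.487, 0.239] pointing down, gripper open.
Joint ranges: [-2.94, 2.94], [-0.97, 2.17], [0.19, 2.56], [-1.23, 4.37], [0.02, 3.11], [-2.88, 2.88]. Speed limits (rad/s): [2.39, 2.39, 3.01, 3.14, 3.14, 3.14].

### API

Orientations are given as a unit quaternion [w, x, y, z].
In Python, from rig import manip gives the robot as it stands. The module is installed in compiled form; this text tells all that it offers.
- The arm moves only by the shell command python3 -m pendant 'ROWS' [FORCE]. ROWS is JSON, a list of rows, each a list of 3 entries, a list of its own where there are three numbers: the shift along the tool's x, y, z scaled (see below), then the turn, a rotation vector about the tool's x, y, z scaled (see below), then the closure, from -1 (fully open) to 1 (shut). A call has 1 to 8 rows; each row shifts and turns the commanded pose from where the row before left it, along the tool's axes as they then stand; what a row does not reach is not made up. The controller multiplies each number of a shift by 0.2 m and each number of a turn by pi/2 rad. A row lasts 1/10 s, in which the tool goes at most 50 mm and 8.59 degrees, less where a joint would pass 70% of its speed; a pose out of reach is approached as far as the arm can. A call with a number of a shift or a turn outside -1 to 1 is refused whole. A call with a gripper value outside its range is refused whole. The fingers move at their own pace and stop on an object; FORCE is the grip in N (left out, the last holds). Time passes only in rows, so rows that do not move let the fingers close. It gives the time, the measured TCP pose, the force, the opening and the grip force at its end, in the units of the state.
- manip.state(): the state, without advancing time (a new reading comes with each control period).
- manip.read_camera(name): name is "scene" or "top"; returns the picture (420x560x3 uint8, red, green, blue); there is no depth.
- manip.camera_params(name): a dict with "intrinsics" (3x3 intrinsics, pixels), "k1" (the pictures are not rectified: a ray, as slopes to the right and down, at radius r is drawn at 1 + k1 r^2 times it, then the intrinsics apply), "R" (3x3) and "t" (3): a world point X has camera coordinates R X + t. Camera axes: x right, y down, z forward; pixel columns grow to the right and rows downward; lengths in m; the calibration is good to about 2 mm. A picture is of the moment at which its call begins. camera_params takes no time and is no camera call.
- manip.finish_job(): hands the job in; it is judged then, once.
The state is a dict: "t": time; "joint_pos": joint angles; "qvel": joint speeds; "joint_efforts": joint torques, N m; "tcp_pos": TCP position; "tool_rot": TCP orientation; "wrist_force": force on the tool from outside, world axes, zero at the start; "ft_torque": the same for the moment, N m; "grip_width": finger opening in m; "finger_force": force on a finger pad.
Only numpy, scipy, OpenCV 4.12 (cv2) and the standard library are available. Lean on these libraries where they do the work, as an engineer would, in place of code of your own. Each camera call takes 0.05 s, during which the arm holds its last target. There are 200 camera calls.

## Working session

There is one attempt and no reset: what is moved stays moved. The work goes in short steps, Python scripts to look and compute and a shell command to move; the robot and the scene stay as the last step left them, time stands still between calls to the robot, and variables do not carry over. Pictures are saved under pics/ and viewed, at most 10 in all, crops included, and the job is handed in when it is done.

```bash
mkdir -p pics
python3 - <<'E'
from rig import manip
import cv2
for n in("scene","top"):
    cv2.imwrite(f"pics/{n}0.png",manip.read_camera(n)[:,:,::-1])
    p=manip.camera_params(n);print(n,p)
print(manip.state())
E
```

```text
scene {'intrinsics': array([[484.80072113,   0.        , 276.83934008],
       [  0.        , 484.80072113, 208.47211333],
       [  0.        ,   0.        ,   1.        ]]), 'k1': 0.00639526482723988, 'R': array([[ 0.67157222, -0.74058153,  0.0230163 ],
       [-0.36970315, -0.36185021, -0.85579437],
       [ 0.64211396,  0.56621853, -0.51680387]]), 't': array([-0.27463241,  0.27035413,  1.23153014])}
top {'intrinsics': array([[495.99882311,   0.        , 284.40459311],
       [  0.        , 495.99882311, 207.05019449],
       [  0.        ,   0.        ,   1.        ]]), 'k1': -0.08497636054146912, 'R': array([[ 0.00359855, -0.99997879,  0.00542842],
       [-0.99095657, -0.00429413, -0.13411425],
       [ 0.13413472, -0.00489671, -0.99095101]]), 't': array([0.03378096, 0.49290487, 1.48152757])}
{'t': 0.1, 'joint_pos': array([-1.41139024e+00,  3.13395923e-01,  1.49832597e+00,  2.28086205e-05,
        1.33102670e+00, -2.23388694e-01]), 'qvel': array([-0.00049397, -0.00144316, -0.00150998, -0.00022825, -0.00031877,
       -0.0001862 ]), 'joint_efforts': array([ 2.39193934e-03, -4.02812433e+01, -2.52647924e+01,  6.95594866e-02,
        3.42054083e-02, -6.98490635e-05]), 'tcp_pos': array([ 0.19605976, -0.48678681,  0.23823057]), 'tool_rot': array([-5.77321608e-04,  9.81739719e-01,  1.90228258e-01,  2.95577405e-05]), 'wrist_force': array([0.35113489, 0.01752771, 0.26092347]), 'ft_torque': array([-0.00886311,  0.05618256,  0.00763515]), 'finger_force': 0.0, 'grip_width': 0.08823050243706132}
```

View pics/scene0.png

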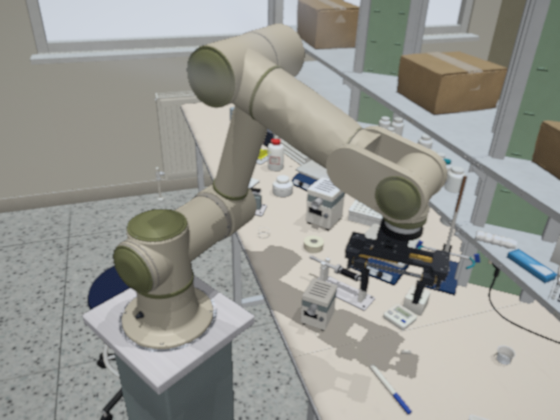

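View pics/top0.png

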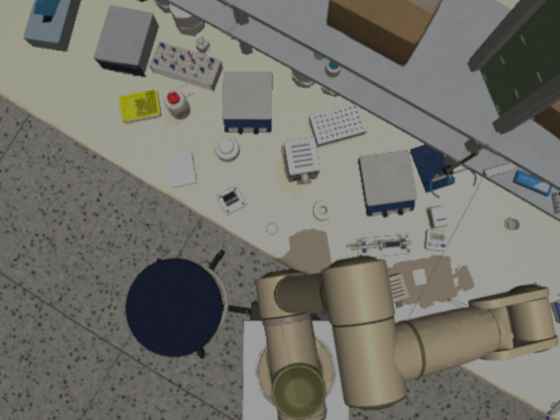

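The scene picture shows the cradle with the rod near (340,285). In the top picture the rod is at about (380,243), the wells at (302,158) and (395,288), the wiper at (231,200), the notepad at (182,168), the bottle at (228,148) and the tape at (322,210). I'll enlarge both.

```bash
cat > h.py <<'E'
import numpy as np,cv2
from rig import manip
def pix(n,X):
    p=manip.camera_params(n);c=p['R']@np.array(X,float)+p['t'];s=c[:2]/c[2];s=s*(1+p['k1']*(s@s));K=p['intrinsics']
    return K[:2,:2]@s+K[:2,2]
def ray(n,uv):
    p=manip.camera_params(n);K=p['intrinsics'];d=(np.array(uv,float)-K[:2,2])/K[0,0];s=d.copy()
    for _ in range(20): s=d/(1+p['k1']*(s@s))
    return -p['R'].T@p['t'],p['R'].T@np.r_[s,1]
def at(n,uv,z):
    o,d=ray(n,uv);return o+d*(z-o[2])/d[2]
def crop(src,out,x0,y0,x1,y1,k):
    im=cv2.imread(src)[y0:y1,x0:x1];im=cv2.resize(im,None,fx=k,fy=k,interpolation=cv2.INTER_CUBIC)
    for x in range((x0//20+1)*20,x1,20): cv2.putText(im,str(x),(int((x-x0)*k)-8,10),0,.35,(0,0,255),1);cv2.line(im,(int((x-x0+.5)*k),12),(int((x-x0+.5)*k),18),(0,0,255),1)
    for y in range((y0//20+1)*20,y1,20): cv2.putText(im,str(y),(0,int((y-y0)*k)+4),0,.35,(0,0,255),1);cv2.line(im,(24,int((y-y0+.5)*k)),(30,int((y-y0+.5)*k)),(0,0,255),1)
    cv2.imwrite(out,im)
E
python3 - <<'E'
from h import *
crop('pics/top0.png','pics/t1.png',155,120,415,310,3.07)
crop('pics/scene0.png','pics/s1.png',230,160,430,310,4)
E
```

```text
(no output)
```

View pics/t1.png

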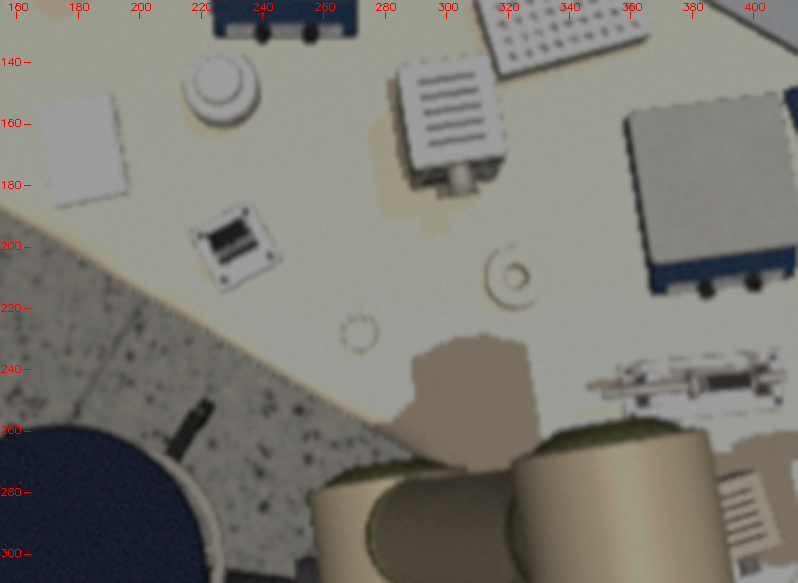

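View pics/s1.png

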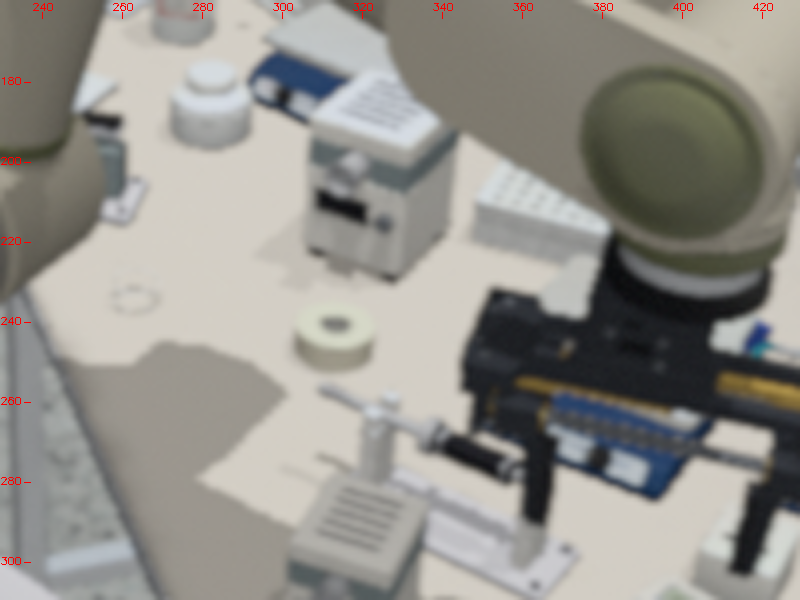

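The top crop shows the wiper base corners at about (217,197), (235,187), (246,204) and (229,214). The well's top face has corners (285,143), (315,138), (319,169) and (289,174), with the tube pointing down the image near (305,180). The rod runs from tip (346,246) to stub (410,243).

Run:
```python
from h import *
C=lambda x,y:(x/3.07+155-.5,y/3.07+120-.5)
S=lambda x,y:(x/4+230-.5,y/4+160-.5)
np.set_printoptions(precision=4,suppress=True)
def quad(name,pts,z,n='top'):
    q=np.array([at(n,p,z)[:2] for p in pts]);e=np.roll(q,-1,0)-q
    print(name,'c',q.mean(0),'len',np.linalg.norm(e,axis=1),'ang',np.degrees(np.arctan2(e[:,1],e[:,0])))
quad('well',[C(399,70),C(490,55),C(505,152),C(411,167)],.134)
quad('wellS',[S(313,122),S(383,70),S(458,122),S(398,155)],.134,'scene')
quad('well2S',[S(290,550),S(345,472),S(432,500),S(385,585)],.134,'scene')
quad('well2Ssmall',[S(290,550),S(345,472),S(432,500),S(385,585)],.11,'scene')
quad('wiperbase',[C(192,237),C(246,205),C(281,258),C(227,291)],.01)
quad('padblack',[C(205,233),C(238,217),C(250,236),C(217,255)],.085)
quad('padall',[C(205,233),C(238,217),C(257,244),C(224,263)],.07)
quad('note',[C(42,108),C(112,93),C(129,193),C(57,207)],.01)
tip=at('top',C(588,388),.07);stub=at('top',C(784,378),.07)
print('tip',tip,'stub',stub,np.linalg.norm(tip-stub))
h1=at('top',C(703,384),.078);h2=at('top',C(752,381),.078);print('handle',h1,h2,np.linalg.norm(h1-h2),(h1+h2)/2)
quad('cradle',[C(628,362),C(778,350),C(782,405),C(630,416)],.008)
print('scene tip',at('scene',S(322,388),.07),'handle back',at('scene',S(520,468),.07),'collar',at('scene',S(432,440),.07))
print('mouth',at('top',C(460,185),.1),'sc',at('scene',S(343,182),.1))
for nm,p,z in(('bottle',C(222,88),.03),('tape',C(516,277),.025),('dish',C(359,332),.019)):print(nm,at('top',p,z))
```

```text
well c [ 0.6296 -0.0127] len [0.0875 0.0948 0.0895 0.0942] ang [ -80.0342 -171.7668   99.5277    7.0583]
wellS c [ 0.6146 -0.0228] len [0.1116 0.1015 0.0759 0.0801] ang [   7.6524 -106.9026  178.2071   93.7517]
well2S c [ 0.2106 -0.3114] len [0.0791 0.0553 0.081  0.0585] ang [  15.026   -73.9793 -162.6689  104.1347]
well2Ssmall c [ 0.2339 -0.2955] len [0.0816 0.0571 0.0836 0.0604] ang [  15.026   -73.9793 -162.6689  104.1347]
wiperbase c [0.5168 0.2   ] len [0.0636 0.0653 0.0638 0.066 ] ang [ -58.5847 -146.1597  122.0614   33.6445]
padblack c [0.5176 0.2012] len [0.0353 0.022  0.0366 0.0245] ang [ -63.4743 -147.2362  120.6189   29.3416]
padall c [0.5161 0.1993] len [0.0357 0.0326 0.0369 0.0351] ang [ -63.4743 -144.4312  120.5967   33.0015]
note c [0.6173 0.3575] len [0.0737 0.1066 0.0748 0.1052] ang [ -77.535  -168.7999  101.3416   10.599 ]
tip [ 0.3728 -0.1466  0.07  ] stub [ 0.3827 -0.3373  0.07  ] 0.19098012178017448
handle [ 0.3763 -0.2564  0.078 ] [ 0.3793 -0.304   0.078 ] 0.04766408117796881 [ 0.3778 -0.2802  0.078 ]
cradle c [ 0.3813 -0.2726] len [0.1533 0.0556 0.1545 0.0542] ang [ -85.3444 -177.3372   94.1263    1.2915]
scene tip [ 0.3667 -0.1599  0.07  ] handle back [ 0.389  -0.3084  0.07  ] collar [ 0.3727 -0.2492  0.07  ]
mouth [ 0.565  -0.0223  0.1   ] sc [ 0.5555 -0.0268  0.1   ]
bottle [0.6775 0.2158 0.03  ]
tape [ 0.4861 -0.0816  0.025 ]
dish [0.4308 0.0752 0.019 ]
```

```bash
python3 -m pendant '[[[0.176,-0.091,0],[0,0,0],-1],[[0.176,-0.091,0],[0,0,0],-1],[[0.176,-0.091,0],[0,0,0],-1],[[0.176,-0.091,0],[0,0,0],-1],[[0.176,-0.091,0],[0,0,0],-1],[[0.176,-0.091,0],[0,0,0],-1],[[0.176,-0.091,0],[0,0,0],-1],[[0,0,0],[0,0,-0.035],-1]]' && python3 -m pendant '[[[0,0,0],[0,0,-0.095],-1],[[0,0,0],[0,0,-0.095],-1],[[0,0,0],[0,0,-0.095],-1],[[0,0,0],[0,0,-0.095],-1],[[0,0,0],[0,0,-0.095],-1],[[0,0,0],[0,0,-0.095],-1],[[0,0,0],[0,0,-0.095],-1],[[0,0,0],[0,0,-0.095],-1]]'
python3 - <<'E'
from h import *
for n in("scene","top"): cv2.imwrite(f"pics/{n}2.png",manip.read_camera(n)[:,:,::-1])
t=cv2.imread('pics/top2.png');s=cv2.imread('pics/scene2.png')
crop('pics/top2.png','pics/a.png',330,200,430,320,4);crop('pics/scene2.png','pics/b.png',285,210,385,330,4)
cv2.imwrite('pics/c2.png',np.hstack([cv2.imread('pics/a.png'),cv2.imread('pics/b.png')]))
s=manip.state();print(s['joint_pos'],s['tcp_pos'],s['tool_rot'])
E
```

```text
t: 0.9
tcp_pos: [0.379, -0.2737, 0.2386]
tool_rot: [-0.0, 0.976, 0.22, 0.0]
wrist_force: [0.6, -0.6, -1.0]
grip_width: 0.0883
finger_force: 0.0
t: 1.7
tcp_pos: [0.377, -0.2767, 0.2384]
tool_rot: [-0.0, 0.683, 0.73, 0.0]
wrist_force: [0.0, -0.5, -0.1]
grip_width: 0.0881
finger_force: 0.0
[-8.84502768e-01  1.86530131e-01  1.66130440e+00 -1.02298387e-05
  1.29435924e+00 -9.46608120e-01] [ 0.37697252 -0.27668535  0.23848038] [-2.98653801e-04  6.84810810e-01  7.28720841e-01  3.41306935e-05]
```

View pics/c2.png

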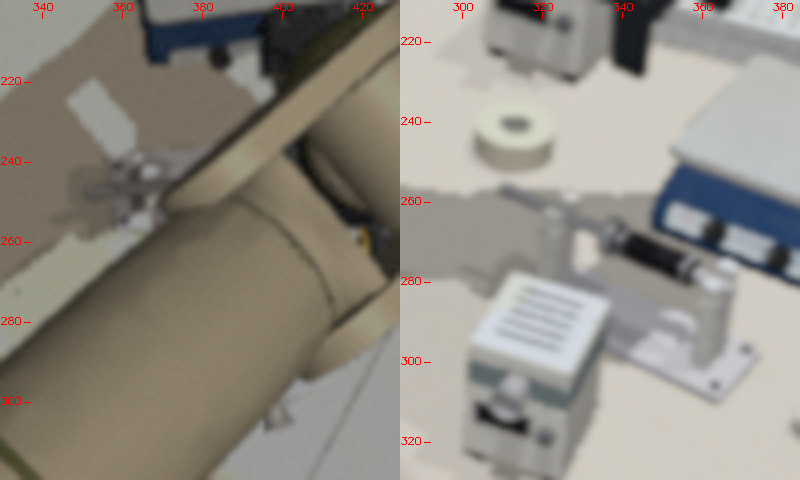

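The scene half shows the rod clear of the arm: tip at crop (502,188), and the black handle from about (626,240) to (692,268). I'll fit the rod from these.

Run:
```python
from h import *
from scipy.optimize import least_squares
np.set_printoptions(precision=4,suppress=True)
im=cv2.imread('pics/scene2.png').astype(int);g=im.sum(2)/3
S=lambda x,y:((x-400)/4+285-.5,y/4+210-.5)
C=lambda x,y:(x/3.07+155-.5,y/3.07+120-.5)
ob=[('scene',.123,S(502,188)),('scene',.030,S(628,242)),('scene',-.03,S(694,268)),('top',.123,C(588,388)),('top',-.058,C(784,378)),('top',.03,C(703,384)),('top',-.03,C(754,381))]
def P(p,s):return[p[0]+s*np.cos(p[2]),p[1]+s*np.sin(p[2]),.07]
f=lambda p,o=ob:np.concatenate([pix(n,P(p,s))-u for n,s,u in o])
for o in(ob,ob[:3],ob[3:]):
    r=least_squares(f,[.378,-.278,1.6],kwargs=dict(o=o),loss='soft_l1');print(r.x,np.degrees(r.x[2]),f(r.x,o))
# dark profile along predicted axis in scene
r=least_squares(f,[.378,-.278,1.6]).x
for s in np.arange(-.065,.13,.005):
    u=pix('scene',P(r,s));print(f"{s*1e3:.0f}:{cv2.getRectSubPix(g.astype(np.float32),(1,1),tuple(u))[0,0]:.0f}",end=' ')
st=manip.state();q=st['tool_rot'];print('\ntool yaw',np.degrees(2*np.arctan2(q[2],q[1])))
```

```text
[ 0.3791 -0.2799  1.6342] 93.63044595500745 [ 0.2486 -1.147  -2.7937 -1.1265  0.2373  1.6538  3.5497  0.5125  0.1403
 -0.0115 -2.7413 -0.1205  0.6276 -0.4003]
[ 0.3824 -0.2817  1.6975] 97.25957977738638 [-0.0235 -0.0766 -1.8577 -1.0515  1.8986  1.002 ]
[ 0.3788 -0.2786  1.6219] 92.93014670991194 [ 3.1064  0.0806 -0.241   0.303  -3.1557 -0.1677  0.2352 -0.2006]
-65:201 -60:176 -55:162 -50:180 -45:204 -40:201 -35:177 -30:145 -25:88 -20:102 -15:51 -10:30 -5:33 -0:29 5:23 10:23 15:26 20:35 25:85 30:111 35:118 40:128 45:120 50:119 55:119 60:122 65:121 70:126 75:138 80:143 85:134 90:123 95:125 100:127 105:132 110:139 115:141 120:153 125:180 
tool yaw 93.55853471011345
```

```bash
python3 -m pendant '[[[-0.01,0.01,0.15],[0,0,0],-1],[[0,0,0.2],[0,0,0],-1],[[0,0,0.2],[0,0,0],-1],[[0,0,0.2],[0,0,0],-1],[[0,0,0.127],[0,0,0],-1],[[0,0,0.06],[0,0,0],-1],[[0,0,0],[0,0,0],-1]]' && python3 -m pendant '[[[0,0,0],[0,0,0],1],[[0,0,0],[0,0,0],1],[[0,0,0],[0,0,0],1],[[0,0,0],[0,0,0],1],[[0,0,0],[0,0,0],1],[[0,0,0],[0,0,0],1],[[0,0,0],[0,0,0],1],[[0,0,0],[0,0,0],1]]' 60
```

```text
t: 2.5
tcp_pos: [0.3789, -0.2783, 0.0505]
tool_rot: [-0.001, 0.686, 0.727, 0.0]
wrist_force: [-0.4, -0.5, 0.7]
grip_width: 0.0881
finger_force: 0.0
t: 3.3
tcp_pos: [0.3792, -0.2786, 0.0513]
tool_rot: [-0.0, 0.685, 0.728, 0.0]
wrist_force: [-0.6, 0.2, -0.6]
grip_width: 0.0259
finger_force: 0.0
```

```bash
python3 -m pendant '[[[0,0,0],[0,0,0],1],[[0,0,0],[0,0,0],1],[[0,0,0],[0,0,0],1],[[0,0,0],[0,0,0],1]]' 60 && python3 -m pendant '[[[0,0,-0.05],[0,0,0],1],[[0,0,-0.15],[0,0,0],1],[[0,0,-0.2],[0,0,0],1],[[0,0,-0.2],[0,0,0],1],[[0,0,-0.15],[0,0,0],1],[[0,0,0],[0,0,0],1],[[0,0,0],[0,0,0],1]]' 60; python3 -c "
from rig import manip
for i in range(4): manip.read_camera('top');print(manip.state()['wrist_force'])"
```

```text
t: 3.7
tcp_pos: [0.3791, -0.2786, 0.0513]
tool_rot: [-0.0, 0.685, 0.728, -0.0]
wrist_force: [-1.1, 0.4, 0.7]
grip_width: 0.015
finger_force: 59.9
t: 4.4
tcp_pos: [0.3791, -0.2785, 0.2014]
tool_rot: [0.0, 0.685, 0.728, 0.0]
wrist_force: [-0.4, -0.1, -1.2]
grip_width: 0.0152
finger_force: 59.9
[ 0.35636581 -0.06796908 -1.3807551 ]
[ 0.95638424  0.47550108 -2.12479969]
[ 0.888348   -0.14614766 -1.83939451]
[-0.58043108  0.123888   -1.86259945]
```

```bash
python3 -m pendant '[[[0.221,0.059,0],[0,0,0],1],[[0.221,0.059,0],[0,0,0],1],[[0.221,0.059,0],[0,0,0],1],[[0.221,0.059,0],[0,0,0],1],[[0.221,0.059,0],[0,0,0],1],[[0.221,0.059,0],[0,0,0],1],[[0.221,0.059,0],[0,0,0],1],[[0.221,0.059,0],[0,0,0],1]]' 60 && python3 -m pendant '[[[0.221,0.059,0],[0,0,0],1],[[0.221,0.059,0],[0,0,0],1],[[0,0,0],[0,0,0.084],1],[[0,0,0],[0,0,0.085],1],[[0,0,0],[0,0,0.085],1],[[0,0,0],[0,0,0.084],1],[[0,0,0],[0,0,0.084],1],[[0,0,0],[0,0,0.084],1]]' && python3 -m pendant '[[[0,0,0],[0,0,0.085],1],[[0,0,0],[0,0,0.085],1],[[0,0,0],[0,0,0],1],[[0,0,0],[0,0,0],1]]'
python3 - <<'E'
from h import *
for n in("scene","top"): cv2.imwrite(f"pics/{n}3.png",manip.read_camera(n)[:,:,::-1])
crop('pics/top3.png','pics/a.png',170,130,330,250,5)
crop('pics/scene3.png','pics/b.png',220,120,380,240,5)
cv2.imwrite('pics/c3.png',cv2.resize(np.vstack([cv2.imread('pics/a.png'),cv2.imread('pics/b.png')]),None,fx=.5,fy=.5,interpolation=3))
s=manip.state();print(s['joint_pos'],s['tcp_pos'],s['tool_rot'])
E
```

```text
t: 5.4
tcp_pos: [0.4517, 0.082, 0.2007]
tool_rot: [-0.0, 0.685, 0.728, -0.0]
wrist_force: [1.0, -0.6, -0.8]
grip_width: 0.0155
finger_force: 59.9
t: 6.2
tcp_pos: [0.4698, 0.1697, 0.2004]
tool_rot: [-0.0, 0.915, 0.404, -0.001]
wrist_force: [-0.3, -0.1, -0.5]
grip_width: 0.0151
finger_force: 59.9
t: 6.6
tcp_pos: [0.4699, 0.1696, 0.2007]
tool_rot: [-0.0, 0.959, 0.283, -0.001]
wrist_force: [-0.4, -0.4, -1.3]
grip_width: 0.0152
finger_force: 59.9
[1.11506867e-01 2.91323926e-01 1.62914456e+00 1.40844529e-05
 1.22173096e+00 1.10998691e+00] [0.47003503 0.16966054 0.20101338] [-5.92357795e-05  9.59336025e-01  2.82266361e-01 -2.97631398e-04]
```

View pics/c3.png

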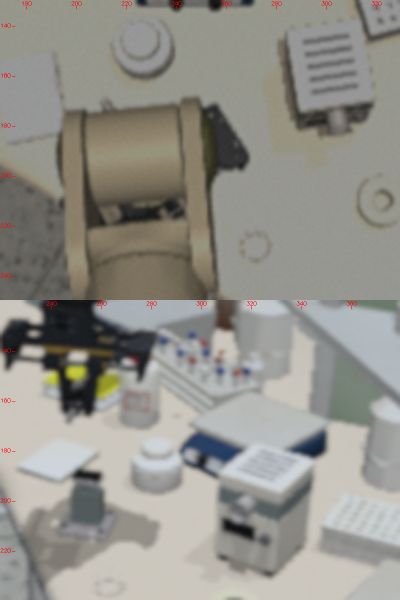

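The rod tip pokes out from under the arm at top pixel (212,170). In the scene picture the wiper pad is at about (255,190), the notepad at (243,183), and the well is clear.

Run:
```python
from h import *
from scipy.optimize import least_squares
np.set_printoptions(precision=4,suppress=True)
s=manip.state();q=s['tool_rot'];y=2*np.arctan2(q[2],q[1]);d=np.array([np.cos(y),np.sin(y),0])
c=s['tcp_pos']+[0,0,.019];print('yaw',np.degrees(y),'tip pred',pix('top',c+.123*d),'tip seen at',at('top',(211.5,169.8),c[2]),c+.123*d)
A=lambda x,y:((x)/2.5+170-.5,y/2.5+130-.5)
B=lambda x,y:((x)/2.5+220-.5,(y-300)/2.5+120-.5)
print('wipertop pred',pix('scene',[.517,.2005,.085]),'seen',B(88,475))
print('note',at('scene',B(58,459),.01),pix('scene',[.617,.3575,.01]))
# well fit: top faces in both cams
hx,hy,z=.05,.045,.134
def cor(p):
    a,b=np.cos(p[2]),np.sin(p[2]);return[[p[0]+a*u*hx-b*v*hy,p[1]+b*u*hx+a*v*hy,z] for u,v in((1,1),(1,-1),(-1,-1),(-1,1))]
T=[A(288,30),A(360,20),A(373,100),A(300,112)]
Sc=[B(261,440),B(316,461),B(276,490),B(217,470)]
def f(p,which):
    k=cor(p);r=[]
    if 't' in which:r+=[pix('top',X)-u for X,u in zip(k,T)]
    if 's' in which:r+=[pix('scene',X)-u for X,u in zip(k,Sc)]
    return np.concatenate(r)
for w in('t','s','ts'):
    r=least_squares(f,[.63,-.01,.15],args=(w,));m=r.x[:2]-.076*np.array([np.cos(r.x[2]),np.sin(r.x[2])])
    print(w,r.x,np.degrees(r.x[2]),'rms',np.sqrt(np.mean(r.fun**2)),'mouth',m,pix('scene',[*m,.1]),pix('top',[*m,.116]))
```

```text
yaw 32.79103134463587 tip pred [210.7972 167.9371] tip seen at [0.5683 0.2342 0.22  ] [0.5734 0.2363 0.22  ]
wipertop pred [254.8832 188.8564] seen (254.7, 189.5)
note [0.6142 0.3599 0.01  ] [243.6848 183.0557]
t [ 0.6295 -0.013   0.1532] 8.774993161686396 rms 0.7157783818344607 mouth [ 0.5544 -0.0246] [314.4931 204.8721] [305.3867 182.2951]
s [ 0.6318 -0.0098  0.0764] 4.377103022757357 rms 0.4425083400965636 mouth [ 0.556  -0.0156] [312.5871 203.6684] [302.309  181.7291]
ts [ 0.6296 -0.0122  0.1261] 7.222215854769605 rms 0.8384582881314535 mouth [ 0.5543 -0.0217] [313.7482 204.5668] [304.4062 182.3465]
```

```bash
python3 -m pendant '[[[0,0,0.15],[0,0,0],1],[[0,0,0.2],[0,0,0],1],[[0,0,0.15],[0,0,0],1],[[0,0,0.1],[0,0,0],1],[[0,0,0.035],[0,0,0],1],[[0,0,0],[0,0,0],1]]'; python3 -c "
from rig import manip
import numpy as np
f=[]
for i in range(6): manip.read_camera('top');s=manip.state();f.append(s['wrist_force'])
print(np.mean(f,0),s['tcp_pos'],s['ft_torque'])"
```

```text
t: 7.3
tcp_pos: [0.4699, 0.1697, 0.0739]
tool_rot: [-0.0, 0.96, 0.282, -0.001]
wrist_force: [-0.6, 0.7, -0.7]
grip_width: 0.015
finger_force: 59.9
[ 0.08061567 -0.07605598 -1.46588112] [0.4705274  0.16976156 0.07514681] [0.01895548 0.01169346 0.01802169]
```

```bash
python3 -m pendant '[[[0,0,0.01],[0,0,0],1],[[0,0,0.01],[0,0,0],1],[[0,0,0.01],[0,0,0],1],[[0,0,0],[0,0,0],1]]'; python3 -c "
from rig import manip
import numpy as np
f=[];g=[]
for i in range(6): manip.read_camera('top');s=manip.state();f.append(s['wrist_force']);g.append(s['ft_torque'])
print(np.mean(f,0),s['tcp_pos'],np.mean(g,0))"
```

```text
t: 8.0
tcp_pos: [0.4702, 0.1697, 0.0682]
tool_rot: [-0.0, 0.96, 0.281, 0.0]
wrist_force: [0.5, -0.1, 0.0]
grip_width: 0.0151
finger_force: 59.9
[0.48902207 0.06655644 0.26347173] [0.47022034 0.16969835 0.06841481] [ 0.07157753 -0.14024806 -0.00956204]
```

```bash
python3 -m pendant '[[[0,0,0.0065],[0,0,0],1],[[0,0,0.006],[0,0,0],1],[[0,0,0],[0,0,0],1],[[0,0,0],[0,0,0],1]]'; python3 -c "
from rig import manip
import numpy as np
f=[];g=[]
for i in range(6): manip.read_camera('top');s=manip.state();f.append(s['wrist_force']);g.append(s['ft_torque'])
print(np.mean(f,0),s['tcp_pos'],np.mean(g,0))"
```

```text
t: 8.7
tcp_pos: [0.4702, 0.1697, 0.0659]
tool_rot: [0.0, 0.96, 0.281, 0.0]
wrist_force: [1.3, 0.2, 1.3]
grip_width: 0.0146
finger_force: 59.9
[0.86630792 0.13685916 1.15591035] [0.47021356 0.1697017  0.06591053] [ 0.11022864 -0.22079199 -0.00226428]
```

```bash
python3 -m pendant '[[[-0.02,0,0],[0,0,0],1],[[-0.02,0,0],[0,0,0],1],[[-0.02,0,0],[0,0,0],1],[[-0.02,0,0],[0,0,0],1],[[-0.02,0,0],[0,0,0],1],[[-0.02,0,0],[0,0,0],1],[[-0.02,0,0],[0,0,0],1],[[-0.02,0,0],[0,0,0],1]]' && python3 -m pendant '[[[-0.02,0,0],[0,0,0],1],[[-0.02,0,0],[0,0,0],1],[[-0.02,0,0],[0,0,0],1],[[-0.02,0,0],[0,0,0],1],[[-0.02,0,0],[0,0,0],1],[[-0.015,0,0],[0,0,0],1],[[0,0,0],[0,0,0],1],[[0,0,0],[0,0,0],1]]'; python3 -c "
from h import *
f=[];g=[]
for i in range(6): im=manip.read_camera('top');s=manip.state();f.append(s['wrist_force']);g.append(s['ft_torque'])
print(np.mean(f,0),s['tcp_pos'],np.mean(g,0))
cv2.imwrite('pics/top4.png',im[:,:,::-1]);cv2.imwrite('pics/scene4.png',manip.read_camera('scene')[:,:,::-1])
crop('pics/top4.png','pics/a.png',190,160,270,240,5);crop('pics/scene4.png','pics/b.png',215,150,295,230,5)
cv2.imwrite('pics/c4.png',np.hstack([cv2.imread('pics/a.png'),cv2.imread('pics/b.png')]))"
```

```text
t: 9.8
tcp_pos: [0.4429, 0.1522, 0.0658]
tool_rot: [-0.0, 0.96, 0.281, 0.0]
wrist_force: [1.0, 0.4, 0.8]
grip_width: 0.0149
finger_force: 59.9
t: 10.6
tcp_pos: [0.4235, 0.1399, 0.0657]
tool_rot: [-0.0, 0.96, 0.281, -0.0]
wrist_force: [-1.2, -1.4, 1.6]
grip_width: 0.0153
finger_force: 59.9
[-1.33525383 -0.74840586  0.73410597] [0.42372972 0.14004233 0.06574077] [-0.00533162 -0.00197202  0.01755892]
```

View pics/c4.png

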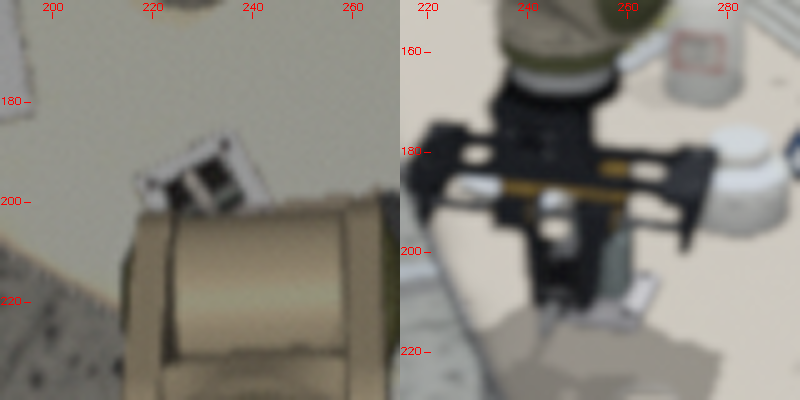

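```bash
python3 -c "
from h import *
print('tip seen',at('top',(190+195/5-.5,160+172/5-.5),.085),'pred',pix('top',[.5271,.2066,.085]),'wiper',pix('top',[.517,.2005,.085]))"
python3 -m pendant '[[[-0.015,0,0],[0,0,0],1],[[0,0,0],[0,0,0],1]]';python3 -m pendant '[[[0,0,-0.05],[0,0,0],1],[[0,0,-0.15],[0,0,0],1],[[0,0,-0.2],[0,0,0],1],[[0,0,-0.2],[0,0,0],1],[[0,0,-0.1],[0,0,0],1],[[0,0,0],[0,0,0],1],[[0,0,0],[0,0,0],1]]'; python3 -c "
from h import *
im=manip.read_camera('top');s=manip.state();print(s['tcp_pos'],s['tool_rot'])
cv2.imwrite('pics/top5.png',im[:,:,::-1]);cv2.imwrite('pics/scene5.png',manip.read_camera('scene')[:,:,::-1])"
```

```text
tip seen [0.52430965 0.20162877 0.085     ] pred [226.84214581 192.96313502] wiper [228.83362405 196.34104417]
t: 11.15
tcp_pos: [0.4212, 0.1383, 0.0659]
tool_rot: [0.0, 0.96, 0.281, 0.0]
wrist_force: [0.2, -0.5, 1.5]
grip_width: 0.0151
finger_force: 59.9
t: 11.85
tcp_pos: [0.4208, 0.1383, 0.2052]
tool_rot: [-0.0, 0.96, 0.281, -0.001]
wrist_force: [0.5, 0.1, -1.8]
grip_width: 0.0148
finger_force: 59.9
[0.42056186 0.13832474 0.20462044] [-2.60329086e-04  9.59702236e-01  2.81016323e-01 -1.17350653e-03]
```

```bash
python3 -m pendant '[[[-0.141,0.131,0],[0,0,0],1],[[-0.141,0.131,0],[0,0,0],1],[[-0.141,0.131,0],[0,0,0],1],[[-0.141,0.131,0],[0,0,0],1],[[-0.141,0.131,0],[0,0,0],1],[[0,0,0],[0,0,0.0915],1],[[0,0,0],[0,0,0.0915],1],[[0,0,0],[0,0,0.0915],1]]' && python3 -m pendant '[[[0,0,0.15],[0,0,0],1],[[0,0,0.2],[0,0,0],1],[[0,0,0.15],[0,0,0],1],[[0,0,0.1],[0,0,0],1],[[0,0,0.018],[0,0,0],1],[[0,0,0],[0,0,0],1],[[0,0,0],[0,0,0],1]]'; python3 -c "
from h import *
im=manip.read_camera('top');s=manip.state();print(s['tcp_pos'],s['tool_rot'])
cv2.imwrite('pics/top6.png',im[:,:,::-1]);cv2.imwrite('pics/scene6.png',manip.read_camera('scene')[:,:,::-1])
crop('pics/top6.png','pics/a.png',275,130,335,250,5);crop('pics/scene6.png','pics/b.png',260,170,360,270,5)
b=cv2.imread('pics/b.png');a=cv2.imread('pics/a.png');a=cv2.copyMakeBorder(a,0,0,0,0,0);b=cv2.copyMakeBorder(b,0,100,0,0,cv2.BORDER_CONSTANT)
cv2.imwrite('pics/c6.png',np.hstack([a,b]))"
```

```text
t: 12.75
tcp_pos: [0.3726, -0.0481, 0.2046]
tool_rot: [-0.001, 0.998, 0.066, -0.001]
wrist_force: [-1.0, 0.1, -0.7]
grip_width: 0.0151
finger_force: 59.9
t: 13.45
tcp_pos: [0.3736, -0.0481, 0.0829]
tool_rot: [0.0, 0.998, 0.069, 0.0]
wrist_force: [-0.2, 0.5, -1.7]
grip_width: 0.0154
finger_force: 59.9
[ 0.37365958 -0.04816846  0.08299986] [3.57710497e-04 9.97601301e-01 6.92176612e-02 6.57725199e-04]
```

View pics/c6.png

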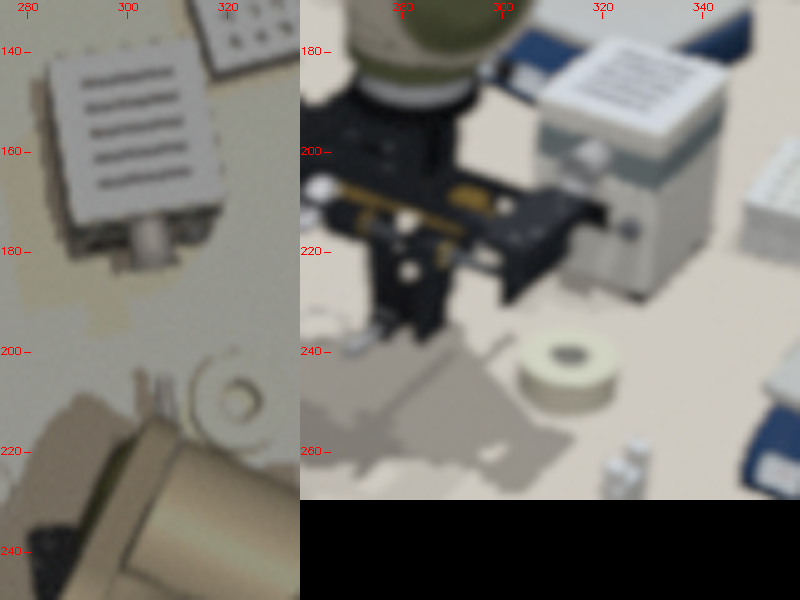

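The top half shows the rod tip at about (308,205) and the flared tube centred near column 305, with its rim near row 183. In the scene half the mouth is at about (318,202). I'll take pixel profiles to centre them.

Run:
```python
from h import *
np.set_printoptions(precision=4,suppress=True)
g=cv2.imread('pics/top6.png').mean(2)
for r in range(174,187): print(r,g[r,293:318].astype(int))
for r in range(202,214,1): print(r,g[r,299:316].astype(int))
s=manip.state();q=s['tool_rot'];y=2*np.arctan2(q[2],q[1]);d=np.array([np.cos(y),np.sin(y),0]);c=s['tcp_pos']+[0,0,.019]
print('tip pred',pix('top',c+.123*d),'at .10:',pix('top',c+.1*d),'yaw',np.degrees(y))
w=np.radians(8);m=np.array([.5545,-.0228,.1]);e=np.array([np.cos(w),np.sin(w),0])
for t in(0,.013,.026):print('tube axis pred',pix('top',m+t*e))
print('rim top/bot',pix('top',m+[0,0,.016]),pix('top',m-[0,0,.016]))
```

```text
174 [104  99  89  79  77  73  75  76  82  91 106 119 119 110  92  67  56  58
  65  70  67  66  63  67  90]
175 [ 74  72  64  53  49  48  51  60  83 102 117 132 133 120 100  80  69  65
  66  69  76  74  68  69 100]
176 [ 62  58  54  52  54  51  51  59  83 106 120 131 135 125 107  88  72  65
  60  67  77  76  69  79 114]
177 [ 64  57  52  52  51  51  46  52  82 102 119 131 136 127 112  92  70  62
  56  62  70  73  74  96 129]
178 [ 51  41  42  43  40  37  34  47  76 101 115 127 134 127 112  96  74  75
  69  72  75  84 100 121 141]
179 [ 40  37  43  46  53  51  49  55  73  98 111 122 128 125 112  98  90 103
 110 109 111 117 128 141 145]
180 [ 63  68  70  73  74  72  73  72  71  91 105 114 117 116 111 100  98 117
 132 136 136 139 142 147 145]
181 [102 109 112 105  90  83  85  81  72  86 100 107 110 109 104  94  89 104
 130 141 144 144 146 147 145]
182 [130 135 136 128  98  87  89  86  77  86  93 100 105 105 101  92  91 102
 127 141 145 145 147 147 147]
183 [139 141 141 133 103  92  92  93  85  89  96 103 109 110 110 115 118 124
 136 144 145 146 147 146 145]
184 [140 141 140 135 117 105 1
[... 714 characters left out ...]
147 134 116 136 146]
208 [146 148 139 114 104 110 117 101 110 116 122 143 145 132 118 139 146]
209 [146 146 138 112 104 104 103  96 109 117 119 141 147 133 119 138 144]
210 [148 146 138 112 103 104 103  98 110 121 117 134 142 133 118 138 144]
211 [146 147 138 112 105 103 100  99 107 122 113 124 139 132 115 139 146]
212 [134 142 138 116 105 100  93  93  99 116 112 118 138 130 111 136 146]
213 [116 125 127 123 104  93  84  80  84  98 101 113 135 130 105 124 144]
tip pred [307.4603 203.055 ] at .10: [308.5717 210.8033] yaw 7.943128502094149
tube axis pred [304.5244 183.2632]
tube axis pred [303.9001 178.9541]
tube axis pred [303.2771 174.656 ]
rim top/bot [304.7752 182.2637] [304.2789 184.2413]
```

```bash
python3 -m pendant '[[[0,0.0075,0.008],[0,0,0],1],[[0.1,0,0],[0,0,0],1],[[0.1,0,0],[0,0,0],1],[[0.06,0,0],[0,0,0],1],[[0,0,0],[0,0,0],1],[[0,0,0],[0,0,0],1]]'; python3 -c "
from h import *
for i in range(3): im=manip.read_camera('top')
s=manip.state();print(s['tcp_pos'],s['tool_rot'])
cv2.imwrite('pics/top7.png',im[:,:,::-1]);cv2.imwrite('pics/scene7.png',manip.read_camera('scene')[:,:,::-1])
crop('pics/top7.png','pics/a.png',280,150,330,210,8);crop('pics/scene7.png','pics/b.png',280,180,330,240,8)
cv2.imwrite('pics/c7.png',np.hstack([cv2.imread('pics/a.png'),cv2.imread('pics/b.png')]))"
```

```text
t: 14.15
tcp_pos: [0.4244, -0.0422, 0.0806]
tool_rot: [-0.0, 0.998, 0.069, -0.0]
wrist_force: [0.5, -0.3, -1.4]
grip_width: 0.0148
finger_force: 59.9
[ 0.42437136 -0.04233389  0.08067985] [-2.53352720e-05  9.97609459e-01  6.91039385e-02 -1.11894023e-04]
```

View pics/c7.png

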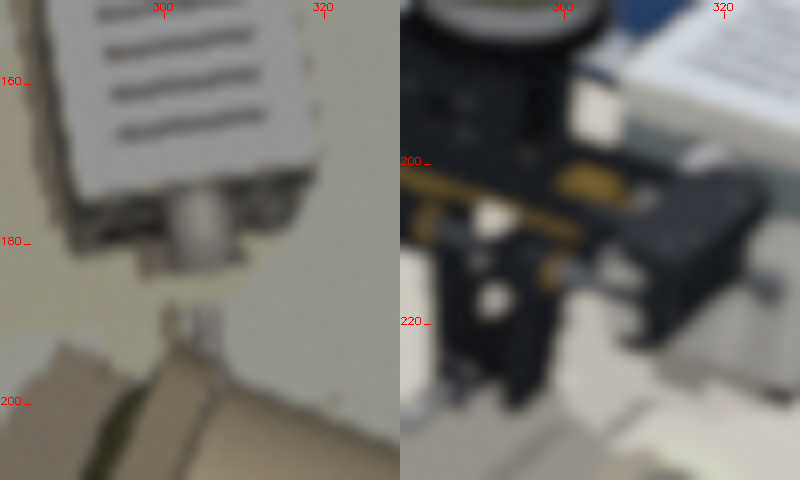

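The rod tip at top pixel (305.5,188) lines up with the tube centre (305,182) to within about 1 mm. I'll go in slowly.

```bash
python3 -m pendant '[[[0.02,0.003,0],[0,0,0],1],[[0.02,0,0],[0,0,0],1],[[0.02,0,0],[0,0,0],1],[[0.02,0,0],[0,0,0],1],[[0.02,0,0],[0,0,0],1],[[0.02,0,0],[0,0,0],1],[[0,0,0],[0,0,0],1]]'; python3 -c "
from h import *
f=[];g=[]
for i in range(6): manip.read_camera('top');s=manip.state();f.append(s['wrist_force']);g.append(s['ft_torque'])
print(np.mean(f,0),s['tcp_pos'],np.mean(g,0))"
```

```text
t: 15.05
tcp_pos: [0.4495, -0.0397, 0.0807]
tool_rot: [0.0, 0.998, 0.069, 0.0]
wrist_force: [1.3, -1.6, -1.7]
grip_width: 0.0152
finger_force: 59.9
[ 0.98332143 -0.75269122 -1.27983124] [ 0.44883733 -0.03959237  0.08071046] [-0.12340715 -0.0932114  -0.1540686 ]
```

```bash
python3 -m pendant '[[[0,0.006,0],[0,0,0],1],[[0.02,0,0],[0,0,0],1],[[0.02,0,0],[0,0,0],1],[[0,0,0],[0,0,0],1]]'; python3 -c "
from h import *
f=[];g=[]
for i in range(6): manip.read_camera('top');s=manip.state();f.append(s['wrist_force']);g.append(s['ft_torque'])
print(np.mean(f,0),s['tcp_pos'],np.mean(g,0))"
```

```text
t: 15.75
tcp_pos: [0.4573, -0.0396, 0.0806]
tool_rot: [0.0, 0.998, 0.069, 0.0]
wrist_force: [0.9, -0.4, -0.3]
grip_width: 0.0148
finger_force: 59.9
[ 0.04653687  0.08199802 -1.15267852] [ 0.4567478  -0.03960964  0.0805841 ] [0.02584298 0.01160639 0.00782688]
```

```bash
python3 -m pendant '[[[0.02,0,0],[0,0,0],1],[[0.02,0,0],[0,0,0],1],[[0.02,0,0],[0,0,0],1],[[0.02,0,0],[0,0,0],1],[[0.02,0,0],[0,0,0],1],[[0.02,0,0],[0,0,0],1],[[0,0,0],[0,0,0],1]]'; python3 -c "
from h import *
f=[];g=[]
for i in range(6): manip.read_camera('top');s=manip.state();f.append(s['wrist_force']);g.append(s['ft_torque'])
print(np.mean(f,0),s['tcp_pos'],np.mean(g,0))"
```

```text
t: 16.75
tcp_pos: [0.4811, -0.0363, 0.0806]
tool_rot: [0.0, 0.998, 0.069, 0.0]
wrist_force: [-0.7, 0.0, -1.5]
grip_width: 0.0153
finger_force: 59.9
[-0.25324269 -0.16399123 -1.33907515] [ 0.48052098 -0.03634684  0.08064305] [-0.00808051  0.00271681  0.00717148]
```

Still free. I'll advance another 28 mm, leaving about 8 mm to the expected stop.

```bash
python3 -m pendant '[[[0.02,0,0],[0,0,0],1],[[0.02,0,0],[0,0,0],1],[[0.02,0,0],[0,0,0],1],[[0.02,0,0],[0,0,0],1],[[0.02,0,0],[0,0,0],1],[[0.02,0,0],[0,0,0],1],[[0.02,0,0],[0,0,0],1],[[0,0,0],[0,0,0],1]]'; python3 -c "
from h import *
f=[];g=[]
for i in range(6): manip.read_camera('top');s=manip.state();f.append(s['wrist_force']);g.append(s['ft_torque'])
print(np.mean(f,0),s['tcp_pos'],np.mean(g,0))"
```

```text
t: 17.85
tcp_pos: [0.5088, -0.0324, 0.0806]
tool_rot: [0.0, 0.998, 0.069, 0.0]
wrist_force: [-1.0, 0.6, -0.8]
grip_width: 0.0152
finger_force: 59.9
[-0.36544753  0.03468798 -1.49214152] [ 0.50824516 -0.03247529  0.0806356 ] [ 0.00822638 -0.00433479 -0.0171352 ]
```

```bash
cat > ft.py <<'E'
from h import *
f=[];g=[]
for i in range(6): manip.read_camera('top');s=manip.state();f.append(s['wrist_force']);g.append(s['ft_torque'])
print(np.mean(f,0),s['tcp_pos'],np.mean(g,0))
E
python3 -m pendant '[[[0.0075,0,0],[0,0,0],1],[[0.0075,0,0],[0,0,0],1],[[0.0075,0,0],[0,0,0],1],[[0.0075,0,0],[0,0,0],1],[[0,0,0],[0,0,0],1]]'; python3 ft.py
```

```text
t: 18.65
tcp_pos: [0.5145, -0.0316, 0.0806]
tool_rot: [0.0, 0.998, 0.069, 0.0]
wrist_force: [0.0, 0.1, -1.9]
grip_width: 0.0152
finger_force: 59.9
[-0.06312337  0.02009124 -1.07039644] [ 0.51426206 -0.03162116  0.08061677] [0.03084287 0.03936924 0.00397846]
```

```bash
python3 -m pendant '[[[0.005,0,0],[0,0,0],1],[[0.005,0,0],[0,0,0],1],[[0.005,0,0],[0,0,0],1],[[0,0,0],[0,0,0],1]]'; python3 ft.py
```

```text
t: 19.35
tcp_pos: [0.5174, -0.0312, 0.0806]
tool_rot: [0.0, 0.998, 0.069, 0.0]
wrist_force: [0.3, 0.3, -1.7]
grip_width: 0.0153
finger_force: 59.9
[-0.18713384  0.2151467  -1.42041849] [ 0.51726496 -0.03124071  0.08062418] [ 0.0178993  -0.00392598 -0.01345835]
```

```bash
python3 -m pendant '[[[0.005,0,0],[0,0,0],1],[[0.005,0,0],[0,0,0],1],[[0,0,0],[0,0,0],1]]'; python3 ft.py; python3 -m pendant '[[[0.005,0,0],[0,0,0],1],[[0,0,0],[0,0,0],1],[[0,0,0],[0,0,0],1]]'; python3 ft.py
```

```text
t: 19.95
tcp_pos: [0.5194, -0.0309, 0.0806]
tool_rot: [0.0, 0.998, 0.069, 0.0]
wrist_force: [-0.5, 0.9, -0.7]
grip_width: 0.0149
finger_force: 59.9
[-0.07130717  0.33266804 -1.33218606] [ 0.51923785 -0.030933    0.08061329] [0.02494454 0.01992901 0.01369094]
t: 20.55
tcp_pos: [0.5203, -0.0308, 0.0806]
tool_rot: [0.0, 0.998, 0.069, 0.0]
wrist_force: [0.8, -1.0, -0.2]
grip_width: 0.015
finger_force: 59.9
[ 0.16667964  0.05781962 -1.11506036] [ 0.52022521 -0.03079301  0.08062482] [ 0.037802    0.00259354 -0.00886444]
```

```bash
python3 -m pendant '[[[0.005,0,0],[0,0,0],1],[[0.005,0,0],[0,0,0],1],[[0,0,0],[0,0,0],1]]'; python3 ft.py; python3 -m pendant '[[[0.005,0,0],[0,0,0],1],[[0,0,0],[0,0,0],1]]'; python3 ft.py
```

```text
t: 21.15
tcp_pos: [0.5218, -0.0306, 0.0805]
tool_rot: [-0.0, 0.998, 0.069, -0.001]
wrist_force: [-3.7, -1.5, 0.0]
grip_width: 0.0153
finger_force: 59.9
[-4.73006866 -2.0860538   0.2640799 ] [ 0.52183715 -0.03059624  0.08049665] [-0.26005458  0.67015492  0.01264621]
t: 21.65
tcp_pos: [0.5219, -0.0306, 0.0803]
tool_rot: [-0.0, 0.998, 0.069, -0.002]
wrist_force: [-10.8, -3.9, 3.5]
grip_width: 0.015
finger_force: 59.9
[-10.4650803   -3.78816113   2.71414261] [ 0.52187565 -0.03060075  0.08036121] [-0.54321256  1.48986888  0.016111  ]
```

Collar seated with a steady push of about 11 N for well over 0.2 s. Withdrawing now.

```bash
python3 -m pendant '[[[-0.01,0,0],[0,0,0],1],[[-0.02,0,0],[0,0,0],1],[[-0.05,0,0],[0,0,0],1],[[-0.07,0,0],[0,0,0],1],[[-0.07,0,0],[0,0,0],1],[[-0.07,0,0],[0,0,0],1],[[-0.07,0,0],[0,0,0],1],[[-0.07,0,0],[0,0,0],1]]' && python3 -m pendant '[[[-0.1,0,0],[0,0,0],1],[[-0.1,0,0],[0,0,0],1],[[-0.1,0,0],[0,0,0],1],[[-0.03,0,0],[0,0,0],1],[[0,0,0],[0,0,0],1]]'; python3 ft.py
```

```text
t: 22.75
tcp_pos: [0.4371, -0.0423, 0.0807]
tool_rot: [0.0, 0.998, 0.069, 0.0]
wrist_force: [-0.5, -0.2, -1.3]
grip_width: 0.0151
finger_force: 59.9
t: 23.25
tcp_pos: [0.3725, -0.0515, 0.0809]
tool_rot: [0.0, 0.998, 0.069, 0.0]
wrist_force: [2.0, -1.0, -0.6]
grip_width: 0.0154
finger_force: 59.9
[-0.40582725  0.03193603 -1.47351724] [ 0.37312206 -0.05135102  0.08058856] [0.03620466 0.00406668 0.00749099]
```

```bash
python3 -m pendant '[[[0,0,-0.2],[0,0,0],1],[[0,0,-0.2],[0,0,0],1],[[0,0,-0.2],[0,0,0],1],[[0.099,-0.206,0],[0,0,0],1],[[0.099,-0.206,0],[0,0,0],1],[[0.099,-0.206,0],[0,0,0],1],[[0.099,-0.206,0],[0,0,0],1],[[0.099,-0.206,0],[0,0,0],1]]' && python3 -m pendant '[[[0.099,-0.206,0],[0,0,0],1],[[0.099,-0.206,0],[0,0,0],1],[[0.099,-0.206,0],[0,0,0],1],[[0.099,-0.206,0],[0,0,0],1],[[0,0,0.1],[0,0,0],1],[[0,0,0.2],[0,0,0],1],[[0,0,0.15],[0,0,0],1],[[0,0,0.02],[0,0,0],1]]'; python3 ft.py; python3 -c "
from h import *
for n in('top','scene'): cv2.imwrite(f'pics/{n}9.png',manip.read_camera(n)[:,:,::-1])
crop('pics/top9.png','pics/a.png',150,130,230,230,5);crop('pics/scene9.png','pics/b.png',200,110,280,210,5)
cv2.imwrite('pics/c9.png',np.hstack([cv2.imread('pics/a.png'),cv2.imread('pics/b.png')]))"
```

```text
t: 24.35
tcp_pos: [0.4426, 0.1686, 0.2005]
tool_rot: [0.0, 0.998, 0.069, 0.0]
wrist_force: [1.5, -0.8, -2.2]
grip_width: 0.0152
finger_force: 59.9
t: 25.15
tcp_pos: [0.4962, 0.34, 0.1026]
tool_rot: [0.001, 0.998, 0.069, -0.003]
wrist_force: [0.4, -0.4, -1.9]
grip_width: 0.015
finger_force: 59.9
[ 0.31417847 -0.18114443 -0.77271672] [0.49872132 0.34081221 0.10839465] [0.03587953 0.00774537 0.00591097]
```

View pics/c9.png

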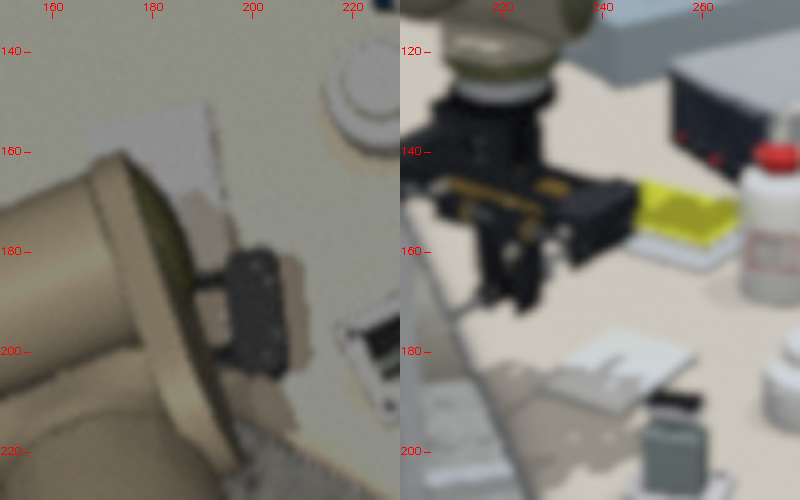

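The notepad, bottle and wiper are where they were. The rod is hidden under the arm but still gripped (opening 15 mm, 60 N), and the computed tip is at (0.617, 0.357, 0.127), over the notepad's centre. I'll let it settle and hand in.

```bash
python3 -m pendant '[[[0,0,0],[0,0,0],1],[[0,0,0],[0,0,0],1],[[0,0,0],[0,0,0],1],[[0,0,0],[0,0,0],1],[[0,0,0],[0,0,0],1]]'; python3 -c "
from rig import manip
s=manip.state();print(s['tcp_pos'],s['qvel']);print(manip.finish_job())"
```

```text
t: 26.05
tcp_pos: [0.4979, 0.3405, 0.1066]
tool_rot: [0.0, 0.998, 0.069, -0.0]
wrist_force: [0.3, 0.6, -1.2]
grip_width: 0.015
finger_force: 59.9
[0.49793228 0.34049291 0.10659737] [-0.00122453  0.0005578   0.00171424 -0.00044596  0.00013024 -0.00134037]
the job is handed in; nothing more can be done
None
```

The job is handed in at about 26 s, with no verdict returned: the rod was wiped at about 5 mm pad press by force reading, seated in the well at about 11 N, withdrawn, and is now held level with its tip (position computed, not seen) over the notepad's centre, about 0.126 m up.

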